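Rehang the lid of an instrument case on its hinge pin

TASK

The lid of the instrument case is off its hinge: first slide the lid back along the case until it is fully home and its knuckles line up with the case's, then push the orange-headed hinge pin fully home through all the knuckles, and swing the red keeper right across behind the pin's head. Then lift the lid by its handle and leave it standing open, leaning back on the yellow stop. Leave the bottle, the tip box and the foot pedal where they are.

Things in the scene. Friction and masses are not known exactly. Their poses are not given: they have to be found in the camera images.
- case: White case 110 (x) x 120 (y) x 60 mm high, fixed to the bench, yaw varies. Origin: centre of its underside, on the bench; x from the handle side to the hinge side, y along the hinge to the side where the pin enters, z up. Positions below are in this frame, mm. Grey cheeks (top z 70, inner faces y = +-60) guide the lid along x; a grey fence (top z 78) behind the hinge stops its knuckles when lined up.
- case_hinge (a point): Middle of the case's hinge axis: x 70, y 0, z 73 in the case's frame; the axis runs along y. Three dark fixed knuckles (outer radius 12, hole radius 7.5 mm) span y -58 to -38, -10 to 10 and 38 to 62.
- stop_top (a point): Top of the yellow stop, 20 mm wide, behind the middle knuckle, about 52 mm above the hinge axis. The open lid leans on it at about 108 degrees from closed.
- rest_end (a point): Outer end (y 215) of the pin rest, mid-width on its floor. The rest is a grey shelf, floor at z 60, 44 mm wide about x 70, from y 62 to 215, with edge walls up to z 65, 30 mm apart, that guide the pin's square head.
- lid_handle (a point): Middle of the black handle bar of the loose blue lid (plate 113 x 117 x 8 mm, 0.2 to 0.4 kg, lying on the rim). Bar round, 12 mm thick, along y for 84 mm, centre 42 mm ahead of the plate's front edge, open gap 36 mm. Lid home: x -99, y 0, z 64 in the case's frame (169 ahead of, 9 below the hinge axis); it starts 8 to 22 farther to -x. Axes: the lid's, z out of its top, like the case's when flat.
- lid_hinge (a point): Point on the lid on the axis of its two aluminium knuckles, midway between them (outer radius 12, hole radius 8, 20 mm long, centred at y -24 and 24). Lid home: on case_hinge. Axes: the lid's. Once pinned the lid swings about the pin with about 3 mm of play; it falls shut unless past upright. On its stop its z axis leans 108 degrees.
- pin_head (a point): Centre of the pin's orange square head (26 wide, 26 high, 30 mm long along y), standing on the rest's floor. A steel shaft, radius 6, reaches 116 mm beyond its front face towards -y, round tip. Axes as the case's. Home: x 70, y 77, z 73 in the case's frame, front face against the outer knuckle; it starts 95 to 108 farther to +y, tip in that knuckle. 0.15 kg; slides when its outer face is pushed.
- pin_tip (a point): Tip of the pin's shaft, on its axis, 131 mm from pin_head towards -y; at y -54 in the case's frame when home. Axes as for pin_head.
- keeper (a joint): Angle (rad) of the red keeper arm about an upright pivot at x 32, y 100 in the case's frame. 0: it points to +y, beside the rest; growing, it swings to +x; 1.57 (end stop): across the rest, 3 mm behind the home pin's head. Starts at -0.5 to 0; light friction (about 1 N at the post), stays where left. Arm 10 mm wide, z 67 to 79.
- keeper_post (a point): Point on the upright red post (radius 7 mm, top at z 114) near the keeper's end, 62 mm from the pivot; the point is at z 96. Push the post sideways to swing the keeper.
- bottle_at (a point): Foot of a loose amber bottle, 56 mm thick and 115 mm high; not to be disturbed.
- tips: Loose pipette tip box, 60 x 60 x 49 mm high; origin under its centre; not to be disturbed.
- pedal: Loose black foot pedal, 85 x 70 x 31 mm high; origin under its centre; not to be disturbed.
Mind the look-alikes: they are no part of the job. Leave any purple look-alike of the part that bears pin_head alone.

How it is judged:
By the outcome, as a careful person would: the job done as asked, in the order asked, and still so for the second after the job is handed in, with the robot touching nothing.
It also fails if it takes over 67 s, if anything falls off the work surface, if the arm or the gripper's body presses on something with over 40 N, if the wrist force passes 120 N, or if a joint passes its speed limit or range.

ROBOT

A 7-joint arm with a two-finger parallel gripper is mounted at the origin on the work surface. World frame = base frame: x ahead of the robot, y to its left, z up, the work surface at z = 0. Lengths are in m, angles in rad, forces in N, time in s.
With the tool pointing down it reaches from about 0.4 to 0.85 m from the base axis. Payload 10.4 kg.
Tool frame: the origin (TCP) lies at the centre of the arm's flange, where the gripper is bolted on; the fingertips stand 173 mm ahead of it and the grasp point (between the pads) lies 155 mm ahead of it (manip.nose_length is the distance from the TCP to the fingertips, in m); z points along the fingers, x is the direction in which the jaws open and shut, and the axes are right-handed (so a half turn about z gives the same grasp; the last joint's range is limited). The gripper opens to 85 mm and grips with 20 to 120 N. Pads are 22 mm wide; open, the fingers measure 114 mm over their backs; the gripper's body (76 mm by 85 mm) begins 54 mm behind the grasp point. The pads swing forward as they close: fully open they stand 13 mm farther back than shut.
Start: joints at [-1.181, 0.332, -0.065, 1.46, 0.022, 1.35, -0.088], TCP at [0.251, 0.573, 0.405] pointing down, gripper open.
Joint ranges: [-2.6, 2.6], [-0.5, 2.12], [-1.47, 1.34], [0.16, 2.42], [-1.27, 4.41], [0.06, 2.06], [-2.6, 2.6]. Speed limits (rad/s): [2.22, 2.22, 2.79, 2.79, 3.14, 3.14, 3.14].

INTERFACE

Orientations are given as a unit quaternion [x, y, z, w].
In Python, from workcell import status, cams, order, manip gives the robot as it stands.
- The arm moves only by the tool servo_tool, never from a script. Its argument "motion" is a list that holds one entry, the list of rows, each a list of 6 numbers: the shift along the tool's x, y, z in units of 50 mm (1.0 is 50 mm), then the turn, a rotation vector about the tool's x, y, z in units of 5 degrees (1.0 is 5 degrees). In form: [[[x, y, z, ax, ay, az], ...]]. A call has 1 to 12 rows; each row shifts and turns the pose as measured when the row begins, along the tool's axes as they then stand; what a row does not reach is not made up. A row lasts 1/10 s, in which the tool goes at most 50 mm and 8.59 degrees, less where a joint would pass 70% of its speed; a pose out of reach is approached as far as the arm can. A call is refused whole if a number of a shift passes 1 or a number of a turn 1, either way. A call with a gripper value outside its range is refused whole. "jaw" is the closure in counts, from 0 (fully open) to 255 (shut), set as the call begins (left out, the last holds). The fingers move at their own pace and stop on an object; "force" is the grip in N (left out, the last holds). Time passes only in rows, so rows that do not move let the fingers close. It gives the time, the measured TCP pose, the force and the opening at its end, in the units of the state.
- status.get_obs(): the state, without advancing time (a new reading comes with each control period).
- cams.camera(name): name is "scene" or "top" or "wrist"; returns a dict with "color" (400x640x3 uint8, red, green, blue), "vertical_fov" (degrees; the focal length in pixels is half the picture's height over the tangent of half this angle, whatever the lens; pixels are square), "cx", "cy" (the principal point, pixels), "extrinsics" (4x4, takes a point from camera to world coordinates). Camera axes: x right, y down, z forward; pixel columns grow to the right and rows downward; lengths in m; the calibration is good to about 2 mm. The wrist camera is an equidistant fisheye: a pixel r from the principal point sees the ray r / f radians off the axis. A picture is of the moment at which its call begins. There is no depth.
- order.hand_in(): hands the job in, once; it reports no verdict.
The state is a dict: "clock": time; "joint_pos": joint angles; "joint_velocities": joint speeds; "tau": joint torques, N m; "position": TCP position; "ee_rot": TCP orientation; "ft_force": force on the tool from outside, world axes, zero at the start; "torque": the same for the moment, N m; "grip_width": opening from 0.0 (shut) to 1.0 (fully open).
Only numpy, scipy, OpenCV 4.12 (cv2) and the standard library are available. Lean on these libraries where they do the work, as an engineer would, in place of code of your own. Each camera call takes 0.05 s, during which the arm holds its last target.

## Working session

There is one attempt and no reset: what is moved stays moved. The work goes in short steps, Python scripts to look and compute and a tool call to move; the robot and the scene stay as the last step left them, time stands still between calls to the robot, and variables do not carry over. Pictures are saved under pics/ and viewed, and the job is handed in when it is done.

Besides the shell and the picture viewer there is one more tool, called after "Emit:" as name(argument=value, ...) on one line, values as JSON. servo_tool: Moves the arm, as the interface text tells. Its arguments: {"type":"object","properties":{"motion":{"type":"array","items":{"type":"array","items":{"type":"array","items":{"type":"number"}}}},"jaw":{"type":"number"},"force":{"type":"number"}},"required":["motion"]}

```bash
ls; mkdir -p pics; python3 - <<'E'
from workcell import status,cams,manip
import cv2,numpy as np
s=status.get_obs()
for k,v in s.items(): print(k,np.round(v,4))
for n in ["scene","top","wrist"]:
    c=cams.camera(n); cv2.imwrite(f"pics/{n}0.png",c["color"][:,:,::-1])
    np.savez(f"pics/{n}0.npz",**c)
    print(n,c["vertical_fov"],c["cx"],c["cy"],np.round(c["extrinsics"],4).tolist())
E
```

```text
pics
clock 0.0
joint_pos [-1.1806  0.3328 -0.0647  1.461   0.0216  1.3499 -0.0885]
joint_velocities [ 0.0006  0.0002 -0.0003 -0.0003  0.0007 -0.0006  0.0012]
tau [ 1.20000e-03 -6.25450e+01  4.99000e-02 -3.91585e+01  1.63000e-02
  1.03000e-02  0.00000e+00]
position [0.2507 0.5724 0.4039]
ee_rot [ 8.370e-01  5.472e-01 -6.000e-04  4.000e-04]
ft_force [-0.0057  0.1034 -1.0451]
torque [ 0.0651  0.0334 -0.0295]
grip_width 0.9983
scene 57.25616389765475 313.3947166728735 201.38147299658493 [[-0.6388, 0.6304, -0.4411, 1.0297], [0.7694, 0.5203, -0.3705, 0.4154], [-0.0041, -0.576, -0.8174, 0.939], [0.0, 0.0, 0.0, 1.0]]
top 46.749713512765894 320.01147549770735 188.43029762622342 [[-0.0153, -0.9896, 0.1432, 0.4414], [-0.9999, 0.0144, -0.0076, 0.0208], [0.0054, -0.1433, -0.9897, 1.3184], [0.0, 0.0, 0.0, 1.0]]
wrist 65.70646984690485 314.2998823312017 200.9927731762591 [[0.4009, 0.8797, 0.2557, 0.1849], [0.9161, -0.3845, -0.1137, 0.6002], [-0.0017, 0.2798, -0.9601, 0.3733], [0.0, 0.0, 0.0, 1.0]]
```

View pics/scene0.png

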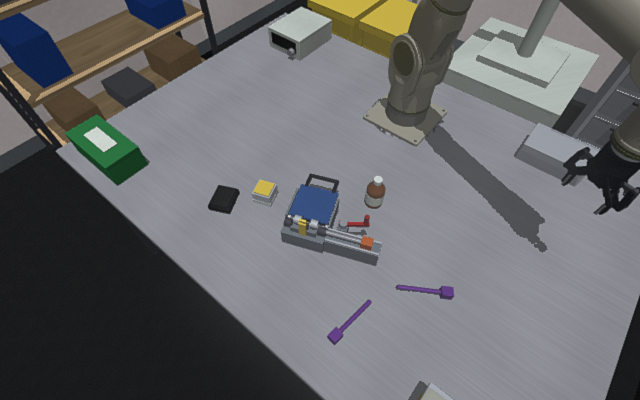

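View pics/top0.png

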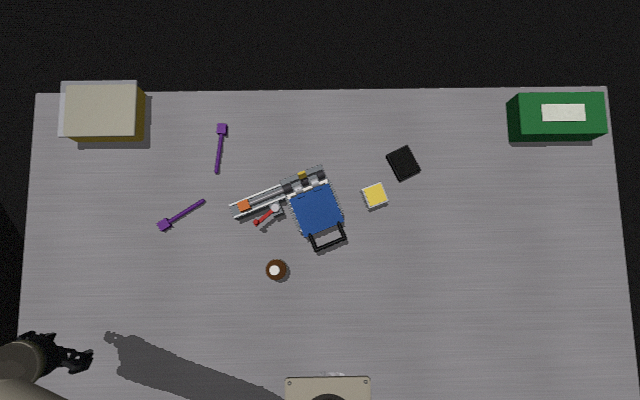

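View pics/wrist0.png

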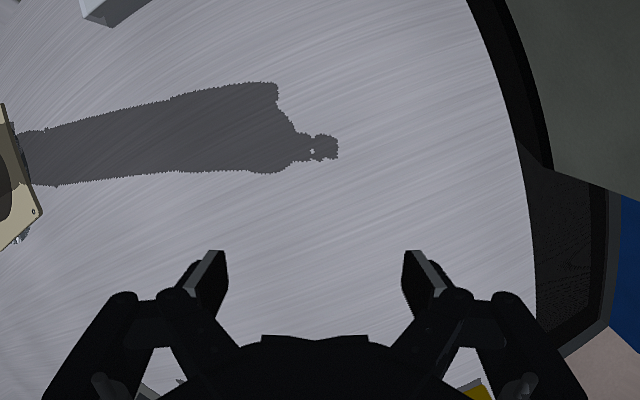

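```bash
python3 - <<'E'
import cv2
a=cv2.imread("pics/top0.png")[155:285,220:420]; cv2.imwrite("pics/top0c.png",cv2.resize(a,None,fx=4,fy=4,interpolation=cv2.INTER_CUBIC))
a=cv2.imread("pics/scene0.png")[165:275,260:400]; cv2.imwrite("pics/scene0c.png",cv2.resize(a,None,fx=5,fy=5,interpolation=cv2.INTER_CUBIC))
E
```

```text
(no output)
```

View pics/top0c.png

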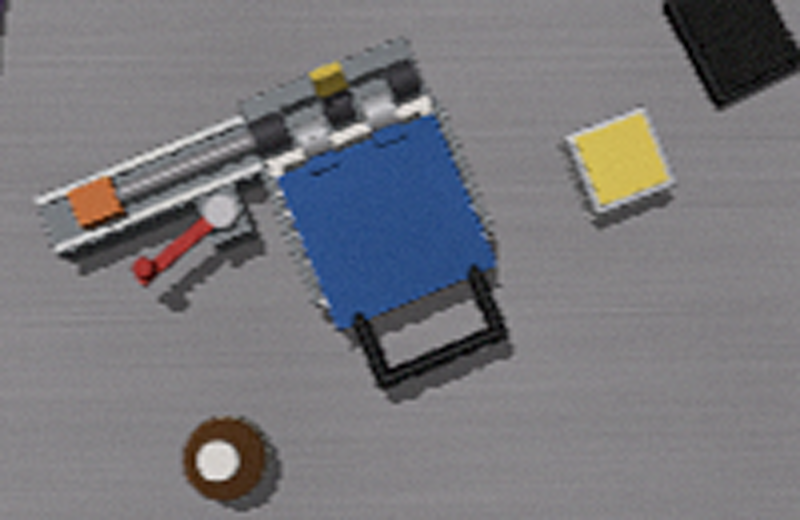

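View pics/scene0c.png

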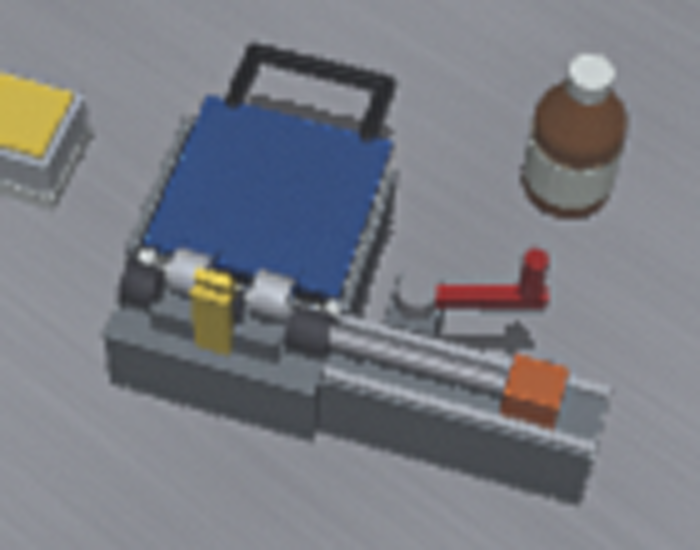

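```bash
cat > h.py <<'E'
import numpy as np, cv2
from scipy.optimize import least_squares
from scipy.spatial.transform import Rotation as R
def load(n): return dict(np.load(f"pics/{n}.npz"))
def proj(c,P,fish=False):
    E=c["extrinsics"]; P=np.atleast_2d(P); q=(P-E[:3,3])@E[:3,:3]
    f=200/np.tan(np.radians(float(c["vertical_fov"])/2))
    if fish:
        r=np.hypot(q[:,0],q[:,1]); th=np.arctan2(r,q[:,2]); k=f*th/np.maximum(r,1e-9)
        return np.c_[c["cx"]+k*q[:,0],c["cy"]+k*q[:,1]]
    return np.c_[c["cx"]+f*q[:,0]/q[:,2],c["cy"]+f*q[:,1]/q[:,2]]
def ray(c,uv,fish=False):
    f=200/np.tan(np.radians(float(c["vertical_fov"])/2)); d=np.array([(uv[0]-c["cx"])/f,(uv[1]-c["cy"])/f,1.])
    if fish:
        r=np.hypot(d[0],d[1]); d=np.array([np.sin(r)*d[0]/r,np.sin(r)*d[1]/r,np.cos(r)])
    E=c["extrinsics"]; return E[:3,3],E[:3,:3]@d
def atz(c,uv,z,fish=False):
    o,d=ray(c,uv,fish); return o+d*(z-o[2])/d[2]
def c2w(p,P):
    P=np.atleast_2d(P)/1000.; c,s=np.cos(p[2]),np.sin(p[2])
    return np.c_[p[0]+c*P[:,0]-s*P[:,1],p[1]+s*P[:,0]+c*P[:,1],P[:,2]]
def grab(name,tag):
    from workcell import cams
    c=cams.camera(name); np.savez(f"pics/{tag}.npz",**c); cv2.imwrite(f"pics/{tag}.png",c["color"][:,:,::-1]); return c
E
cat > fit0.py <<'E'
from h import *
T=load("top0");S=load("scene0")
def pts(d,pn,q):
    D={}
    D["hd"]=(70,77+pn,86)
    D["post"]=(32+62*np.sin(q),100+62*np.cos(q),114)
    D["lrp"]=(56-d,58.5,68);D["lrn"]=(56-d,-58.5,68);D["lfp"]=(-57-d,58.5,68);D["lfn"]=(-57-d,-58.5,68)
    D["hp"]=(-99-d,42,70);D["hn"]=(-99-d,-42,70)
    D["rei"]=(48,215,65);D["reo"]=(92,215,65)
    D["kp"]=(70,50,85);D["km"]=(70,0,85);D["kn"]=(70,-48,85)
    return D
ot={"hd":(96,202),"post":(146,268),"lrp":(278,178),"lrn":(432,115),"lfp":(337,328),"lfn":(495,268),"hp":(387,379),"hn":(503,334),"rei":(58,252),"reo":(38,200),"kp":(267,130),"km":(340,104),"kn":(403,77)}
os={"hd":(538,375),"post":(537,253),"lfp":(393,140),"lfn":(208,95),"rei":(608,390),"reo":(588,450),"hp":(392,80),"hn":(253,47),"lrn":(143,248)}
def res(v,full=False):
    D=pts(v[3],v[4],v[5]); r=[];nm=[]
    for c,o,cr,k in((T,ot,(220,155),4),(S,os,(260,165),5)):
        for n,uv in o.items():
            p=proj(c,c2w(v[:3],D[n]))[0]; r+=list(p-(np.array(uv)/k+cr)-0*.5); nm.append(n)
    if full: return nm,np.array(r).reshape(-1,2)
    return np.array(r)
best=None
for y in np.arange(-3,3,.7):
    s=least_squares(res,[.5,0,y,15,100,-.2],loss="soft_l1",x_scale=[.1,.1,.1,10,10,.1])
    if best is None or s.cost<best.cost: best=s
if __name__=="__main__":
    print(best.cost,np.round(best.x,4))
    for n,r in zip(*res(best.x,True)): print(n,np.round(r,2))
    for n,P in pts(*best.x[3:]).items(): print(n,np.round(c2w(best.x[:3],P)[0],3))
    print("bottle",atz(T,(220+217/4,155+461/4),.115),"tips",atz(T,(220+622/4,155+160/4),.049))
E
python3 fit0.py
```

```text
11.50841497249737 [ 5.75400e-01  2.77000e-02  3.70100e-01  1.32226e+01  9.97992e+01
 -3.24700e-01]
hd [-0.95 -0.06]
post [-0.8   0.18]
lrp [-1.14 -0.37]
lrn [ 0.17 -0.57]
lfp [-0.46  0.81]
lfn [ 0.24 -0.53]
hp [-1.42  0.33]
hn [-1.41 -0.28]
rei [-0.55  1.03]
reo [-1.24 -0.95]
kp [0.45 0.39]
km [-0.56  0.01]
kn [0.17 0.18]
hd [-1.01  0.29]
post [-1.05 -0.26]
lfp [-0.44 -0.35]
lfn [-0.72 -1.15]
rei [-0.21 -1.79]
reo [0.2  0.12]
hp [-1.56 -0.72]
hn [-0.07 -0.87]
lrn [-1.04 -2.06]
hd [0.577 0.218 0.086]
post [0.529 0.18  0.114]
lrp [0.594 0.098 0.068]
lrn [ 0.636 -0.011  0.068]
lfp [0.489 0.057 0.068]
lfn [ 0.531 -0.052  0.068]
hp [0.456 0.026 0.07 ]
hn [ 0.486 -0.052  0.07 ]
rei [0.542 0.245 0.065]
reo [0.583 0.261 0.065]
kp [0.623 0.1   0.085]
km [0.641 0.053 0.085]
kn [0.658 0.008 0.085]
bottle [0.40552501 0.13195423 0.115     ] tips [ 0.60444907 -0.14227924  0.049     ]
```

```bash
cat >> h.py <<'E'
NOSE=.1734
def pose():
    from workcell import status
    s=status.get_obs(); return s,np.array(s["position"]),R.from_quat(s["ee_rot"])
def toolR(psi,pitch=0,roll=0):
    """tool down with tool x at world angle psi, then pitch: z_tool tipped forward (toward psi dir) by pitch"""
    x=np.array([np.cos(psi),np.sin(psi),0]); z=np.array([0,0,-1.]); 
    if pitch: 
        z2=np.cos(pitch)*z+np.sin(pitch)*x; x=np.cos(pitch)*x-np.sin(pitch)*z; z=z2
    return R.from_matrix(np.c_[x,np.cross(z,x),z])
def plan(tip,Rt,off=NOSE):
    """print shift (current tool axes, units) & rotvec units to bring point off ahead of TCP to tip"""
    s,p,Rc=pose(); tcp=np.array(tip)-off*Rt.apply([0,0,1])
    d=tcp-p; rv=(Rc.inv()*Rt).as_rotvec()
    print("clock",round(float(s["clock"]),2),"tcp",np.round(p,4),"target tcp",np.round(tcp,4),"f",np.round(s["ft_force"],1),"grip",round(float(s["grip_width"]),3))
    print(" world d mm",np.round(d*1000,1)," in cur tool units",np.round(Rc.inv().apply(d)/.05,2)," in target tool units",np.round(Rt.inv().apply(d)/.05,2)," rot units(cur tool)",np.round(np.degrees(rv)/5,2))
    return d,rv
E
cat > c.py <<'E'
from h import *
CP=[.5754,.0277,.3701]
E
python3 - <<'E'
from c import *
plan(c2w(CP,(-148,0,250))[0],toolR(CP[2]))
plan(c2w(CP,(-148,0,52))[0],toolR(CP[2]))
E
```

```text
clock 0.15 tcp [0.2507 0.5724 0.4041] target tcp [ 0.4374 -0.0258  0.4234] f [ 0.6 -0.1 -0. ] grip 0.998
 world d mm [ 186.7 -598.2   19.3]  in cur tool units [-9.46  8.22 -0.37]  in target tool units [-0.85 12.51 -0.39]  rot units(cur tool) [0.01 0.01 9.03]
clock 0.15 tcp [0.2507 0.5724 0.4041] target tcp [ 0.4374 -0.0258  0.2254] f [ 0.6 -0.1 -0. ] grip 0.998
 world d mm [ 186.7 -598.2 -178.7]  in cur tool units [-9.46  8.22  3.59]  in target tool units [-0.85 12.51  3.57]  rot units(cur tool) [0.01 0.01 9.03]
```

Emit:
servo_tool(motion=[[[0,0.8,0,0,0,1],[0,0.8,0,0,0,1],[0,0.8,0,0,0,1],[0,0.8,0,0,0,1],[0,0.8,0,0,0,1],[0,0.8,0,0,0,1],[0,0.8,0,0,0,1],[0,0.8,0,0,0,1],[0,0.8,0,0,0,1]]], jaw=255)

```text
clock: 1.05
position: [0.5062, 0.3254, 0.3996]
ee_rot: [0.984, 0.177, -0.004, 0.001]
ft_force: [1.3, -0.2, 0.3]
grip_width: 0.001
```

```bash
python3 - <<'E'
from c import *
grab("wrist","w1")
plan(c2w(CP,(-148,0,250))[0],toolR(CP[2]))
E
```

```text
clock 1.1 tcp [0.51   0.3178 0.3999] target tcp [ 0.4374 -0.0258  0.4234] f [ 4.7 -6.4  0.1] grip 0.002
 world d mm [ -72.6 -343.6   23.5]  in cur tool units [-3.67  5.99 -0.42]  in target tool units [-3.84  5.88 -0.47]  rot units(cur tool) [ 0.05  0.07 -0.33]
```

View pics/w1.png

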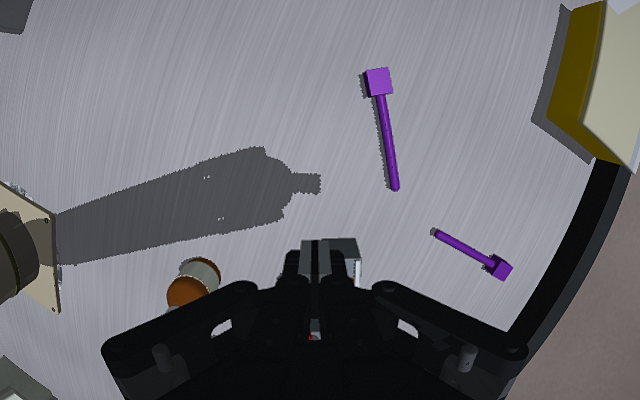

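Emit:
servo_tool(motion=[[[-0.5,0.75,-0.05,0,0,-0.1],[-0.5,0.75,-0.05,0,0,-0.1],[-0.5,0.75,-0.05,0,0,-0.1],[-0.5,0.75,-0.05,0,0,0],[-0.5,0.75,-0.05,0,0,0],[-0.5,0.75,0,0,0,0],[-0.5,0.75,0,0,0,0],[-0.3,0.6,0,0,0,0],[0,0,0,0,0,0]]])

```text
clock: 2.0
position: [0.4316, -0.0343, 0.4132]
ee_rot: [0.983, 0.182, -0.004, 0.003]
ft_force: [0.2, 1.3, 0.3]
grip_width: 0.003
```

```bash
python3 - <<'E'
from c import *
grab("wrist","w2")
plan(c2w(CP,(-148,0,52))[0],toolR(CP[2]))
E
```

```text
clock 2.05 tcp [ 0.4319 -0.0322  0.4131] target tcp [ 0.4374 -0.0258  0.2254] f [-0.3 -0.3 -0.4] grip -0.001
 world d mm [   5.5    6.4 -187.7]  in cur tool units [ 0.18 -0.09  3.75]  in target tool units [ 0.15 -0.08  3.75]  rot units(cur tool) [ 0.04  0.09 -0.02]
```

View pics/w2.png

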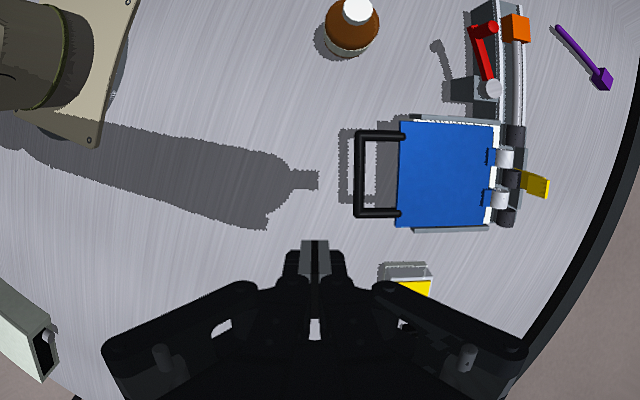

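```bash
python3 - <<'E'
import cv2
a=cv2.imread("pics/w2.png")[0:240,320:560]; cv2.imwrite("pics/w2c.png",cv2.resize(a[100:240],None,fx=3.3,fy=3.3,interpolation=cv2.INTER_CUBIC)); cv2.imwrite("pics/w2d.png",cv2.resize(a[0:130,90:],None,fx=4,fy=4,interpolation=cv2.INTER_CUBIC))
from c import *
W=load("w2");
import fit0
D=fit0.pts(*fit0.best.x[3:])
for n,P in D.items(): print(n,np.round(proj(W,c2w(CP,P),True)[0],1))
E
```

```text
hd [521.8  27.4]
post [493.4  27. ]
lrp [494.3 126.9]
lrn [482.9 224.9]
lfp [401.6 120. ]
lfn [395.3 227. ]
hp [361.5 134.8]
hn [359.1 213.8]
rei [494.4  -2.6]
reo [523.6   5.8]
kp [520.6 137.7]
km [515.9 181.2]
kn [509.4 220.9]
```

View pics/w2c.png

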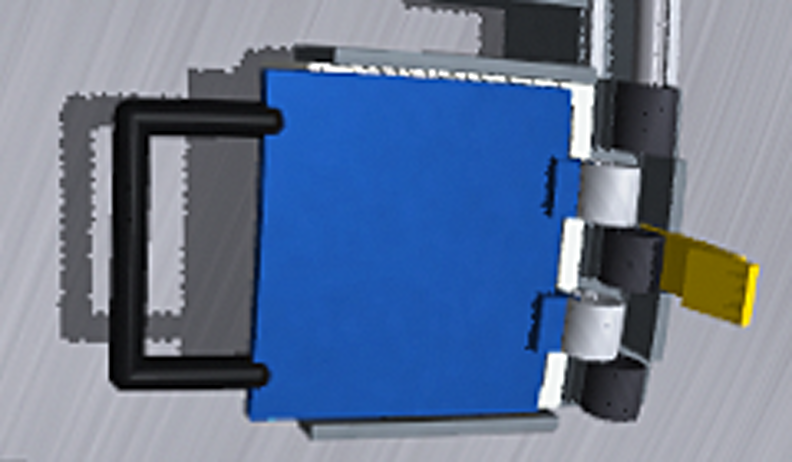

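View pics/w2d.png

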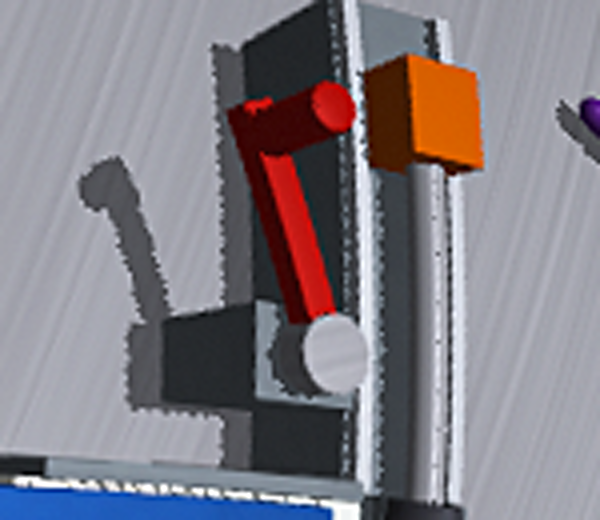

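```bash
cat > fit2.py <<'E'
from h import *
import fit0
W=load("w2")
ow={"hd":(521.5,28.5),"post":(493,27),"lfp":(399.7,121.2),"lfn":(394.8,226.4),"lrp":(493.3,126.7),"lrn":(483.6,226.4)}
def res(v):
    D=fit0.pts(*v[3:6]); r=list(fit0.res(v)*.7)
    for n,uv in ow.items(): r+=list((proj(W,c2w(v[:3],D[n]),True)[0]-uv)*1.0)
    for n,uv in {"hp":(360,136.4),"hn":(360,212.1)}.items():
        P=np.array(D[n]);P[2]=66; r+=list((proj(W,c2w(v[:3],P),True)[0]-uv)*1.0)
    return np.array(r)
s=least_squares(res,fit0.best.x,loss="soft_l1",x_scale=[.1,.1,.1,10,10,.1])
print(np.round(s.x,4)); print(np.round(s.fun[-16:].reshape(-1,2),1).tolist())
E
python3 fit2.py
```

```text
[ 5.76100e-01  2.77000e-02  3.76500e-01  1.43952e+01  9.83646e+01
 -3.25300e-01]
[[0.1, -0.1], [0.1, 0.1], [1.0, -0.6], [0.4, 1.2], [0.4, 0.1], [-0.8, -1.5], [0.2, -0.9], [-1.6, 1.4]]
```

Emit:
servo_tool(motion=[[[0.05,-0.03,0.8,0,0,0],[0.05,-0.03,0.9,0,0,0],[0.05,-0.03,0.9,0,0,0],[0,0,0.8,0,0,0],[0,0,0.25,0,0,0],[0,0,0,0,0,0]]])

```text
clock: 2.65
position: [0.4379, -0.0185, 0.2251]
ee_rot: [0.982, 0.188, -0.001, 0.002]
ft_force: [-0.5, 0.3, 0.5]
grip_width: 0.001
```

```bash
cat > c.py <<'E'
from h import *
CP=[.576,.0277,.3755]
def loc():
    s,p,Rc=pose(); t=p+NOSE*Rc.apply([0,0,1]); c,sn=np.cos(CP[2]),np.sin(CP[2]); d=t-[CP[0],CP[1],0]
    tc=np.array([c*d[0]+sn*d[1],-sn*d[0]+c*d[1],d[2]])*1000; f=np.array(s["ft_force"])
    print("clock %.2f"%s["clock"],"tip in case",np.round(tc,1),"f case",np.round([c*f[0]+sn*f[1],-sn*f[0]+c*f[1],f[2]],1),"grip %.3f"%s["grip_width"],"z_tool",np.round(Rc.apply([0,0,1]),3),"x ang",round(float(np.degrees(np.arctan2(*Rc.apply([1,0,0])[1::-1]))),1),"q",np.round(s["joint_pos"],2))
    return tc
E
python3 - <<'E'
from c import *
loc()
plan(c2w(CP,(-136,0,50))[0],toolR(CP[2]))
E
```

```text
clock 2.65 tip in case [-146.     7.2   51.7] f case [-0.3  0.4  0.5] grip 0.001 z_tool [-0.002 -0.004 -1.   ] x ang 21.6 q [-0.53  0.12  0.49  2.15 -0.07  0.89  0.38]
clock 2.65 tcp [ 0.4379 -0.0185  0.2251] target tcp [ 0.4495 -0.0222  0.2234] f [-0.5  0.3  0.5] grip 0.001
 world d mm [11.5 -3.7 -1.7]  in cur tool units [0.19 0.15 0.03]  in target tool units [0.19 0.15 0.03]  rot units(cur tool) [0.03 0.04 0.03]
```

Emit:
servo_tool(motion=[[[0.15,0.15,0.1,0,0,0],[0.15,0,0,0,0,0],[0.12,0,0,0,0,0],[0.12,0,0,0,0,0],[0.12,0,0,0,0,0]]])

```text
clock: 3.15
position: [0.4697, -0.0113, 0.2205]
ee_rot: [0.982, 0.189, -0.008, 0.001]
ft_force: [-41.4, -19.4, 29.5]
grip_width: -0.0
```

```bash
python3 - <<'E'
from c import *
loc()
E
```

```text
clock 3.15 tip in case [-116.1    2.8   47.1] f case [-45.6  -2.9  29.5] grip -0.000 z_tool [-0.016 -0.006 -1.   ] x ang 21.8 q [-0.52  0.21  0.49  2.07 -0.12  0.9   0.41]
```

Emit:
servo_tool(motion=[[[-0.15,0,0,0,0,0],[-0.2,0,-0.1,0,0,0],[-0.2,0,-0.3,0,0,0],[0,0,0,0,0,0]]])

```text
clock: 3.55
position: [0.4443, -0.0212, 0.2435]
ee_rot: [0.982, 0.189, -0.008, 0.001]
ft_force: [0.1, 0.1, -0.2]
grip_width: -0.003
```

```bash
python3 - <<'E'
from c import *
loc()
a=grab("wrist","w3"); grab("top","t3"); grab("scene","s3")
im=np.hstack([cv2.resize(cv2.imread("pics/t3.png")[155:255,220:360],None,fx=3.4,fy=3.4,interpolation=2),cv2.resize(cv2.imread("pics/s3.png")[170:270,270:390],(312,340))[:,:]])
cv2.imwrite("pics/ts3.png",im)
E
```

```text
clock 3.55 tip in case [-143.2    2.8   70.1] f case [ 0.1  0.1 -0.2] grip -0.003 z_tool [-0.015 -0.006 -1.   ] x ang 21.8 q [-0.53  0.11  0.5   2.12 -0.06  0.95  0.38]
```

View pics/w3.png

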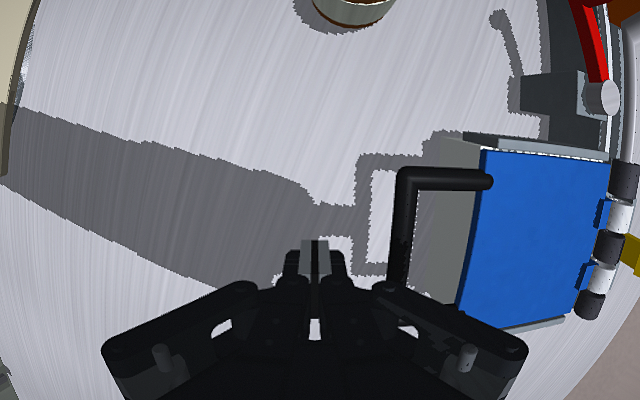

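View pics/ts3.png

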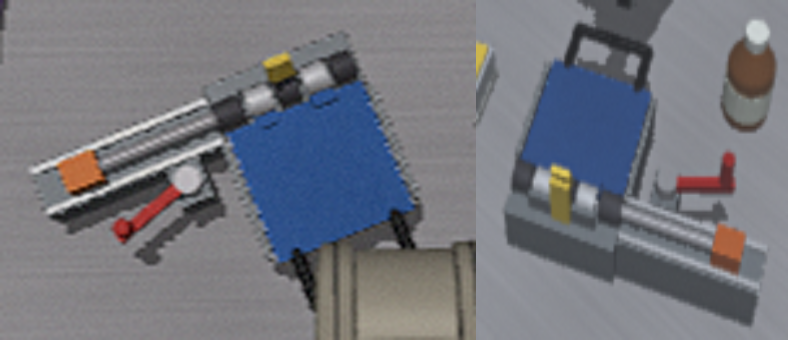

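Emit:
servo_tool(motion=[[[0,-0.3,-0.8,0,0,0],[0.3,-0.6,-0.7,0,0,0],[0.7,-0.7,0,0,0,0],[0.7,-0.7,0,0,0,0],[0.7,-0.7,0,0,0,0],[0.7,-0.7,0,0,0,0],[0.7,-0.7,0,0,0,0],[0.4,-0.2,0,0,0,0],[0,0,0,0,0,0]]])

```text
clock: 4.6
position: [0.5574, 0.2824, 0.3118]
ee_rot: [0.982, 0.19, -0.009, -0.001]
ft_force: [-0.7, 0.3, -0.3]
grip_width: -0.002
```

```bash
python3 - <<'E'
from c import *
loc(); grab("wrist","w4"); grab("top","t4")
plan(c2w(CP,(70,222,69))[0],toolR(CP[2]))
cv2.imwrite("pics/t4c.png",cv2.resize(cv2.imread("pics/t4.png")[155:255,200:360],None,fx=4,fy=4,interpolation=2))
E
```

```text
clock 4.60 tip in case [ 73.2 244.7 138.4] f case [-0.5  0.6 -0.3] grip -0.002 z_tool [-0.018 -0.001 -1.   ] x ang 22.0 q [-0.78  0.41  0.31  1.58 -0.14  1.19 -0.06]
clock 4.7 tcp [0.5565 0.2799 0.312 ] target tcp [0.5597 0.2599 0.2424] f [-0.  -0.1  0.3] grip 0.002
 world d mm [  3.2 -20.  -69.6]  in cur tool units [-0.06  0.4   1.39]  in target tool units [-0.09  0.4   1.39]  rot units(cur tool) [-0.06  0.21  0.06]
```

View pics/t4c.png

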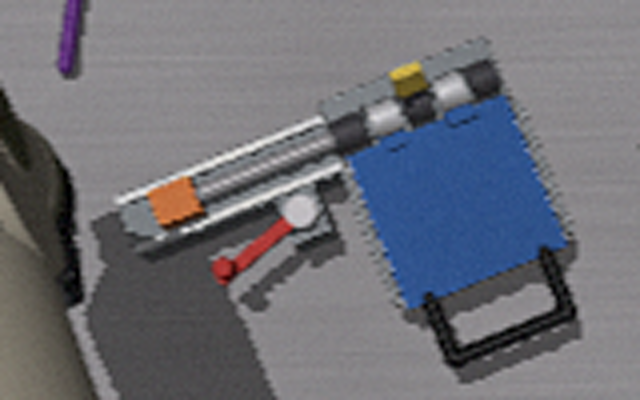

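View pics/w4.png

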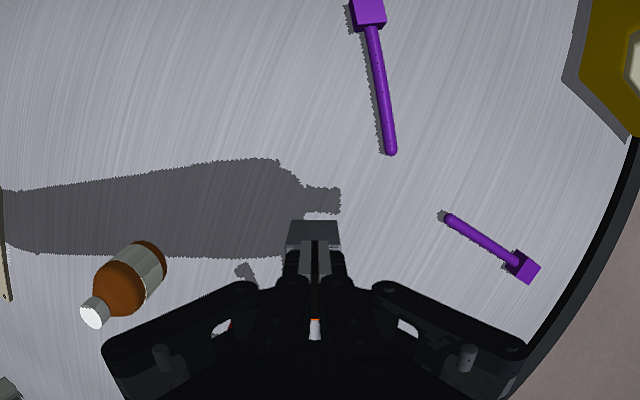

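Emit:
servo_tool(motion=[[[-0.06,0.15,0.7,0,0.2,0],[0,0.2,0.6,0,0,0],[0,0,0.05,0,0,0]]])

```text
clock: 5.0
position: [0.5594, 0.2592, 0.2439]
ee_rot: [0.982, 0.188, 0.001, -0.003]
ft_force: [-0.6, -0.9, 0.3]
grip_width: 0.001
```

```bash
python3 - <<'E'
from c import *
loc()
plan(c2w(CP,(70,100,69))[0],toolR(CP[2]))
E
```

```text
clock 5.00 tip in case [ 69.8 222.3  70.5] f case [-0.9 -0.6  0.3] grip 0.001 z_tool [ 0.     0.005 -1.   ] x ang 21.7 q [-0.75  0.46  0.31  1.68 -0.16  1.03 -0.01]
clock 5.0 tcp [0.5594 0.2592 0.2439] target tcp [0.6044 0.1464 0.2424] f [-0.6 -0.9  0.3] grip 0.001
 world d mm [  45.  -112.8   -1.5]  in cur tool units [0.   2.43 0.02]  in target tool units [0.01 2.43 0.03]  rot units(cur tool) [-0.06 -0.02  0.03]
```

Emit:
servo_tool(motion=[[[0,0.3,0.02,0,0,0],[0,0.25,0,0,0,0],[0,0.25,0,0,0,0],[0,0.25,0,0,0,0],[0,0.25,0,0,0,0]]])

```text
clock: 5.5
position: [0.5853, 0.1944, 0.2474]
ee_rot: [0.982, 0.188, 0.003, -0.004]
ft_force: [-0.1, 0.9, 0.1]
grip_width: -0.005
```

```bash
python3 - <<'E'
from c import *
loc()
E
```

```text
clock 5.50 tip in case [ 71.  152.8  74. ] f case [0.2 0.9 0.1] grip -0.005 z_tool [ 0.004  0.009 -1.   ] x ang 21.6 q [-0.65  0.45  0.33  1.68 -0.17  1.03  0.11]
```

Emit:
servo_tool(motion=[[[0,0.2,0.05,0.05,0,0],[0,0.2,0.03,0.05,0,0],[0,0.2,0.02,0,0,0],[0,0.15,0.01,0,0,0]]])

```text
clock: 5.9
position: [0.6011, 0.1562, 0.2425]
ee_rot: [0.982, 0.187, 0.003, -0.009]
ft_force: [-1.7, 1.4, 2.1]
grip_width: 0.001
```

```bash
python3 - <<'E'
from c import *
loc();grab("top","t5")
cv2.imwrite("pics/t5c.png",cv2.resize(cv2.imread("pics/t5.png")[155:255,200:360],None,fx=4,fy=4,interpolation=2))
E
```

```text
clock 5.90 tip in case [ 72.1 113.4  69.2] f case [-1.   2.   2.1] grip 0.001 z_tool [ 0.002  0.02  -1.   ] x ang 21.6 q [-0.59  0.47  0.33  1.67 -0.2   1.03  0.19]
```

View pics/t5c.png

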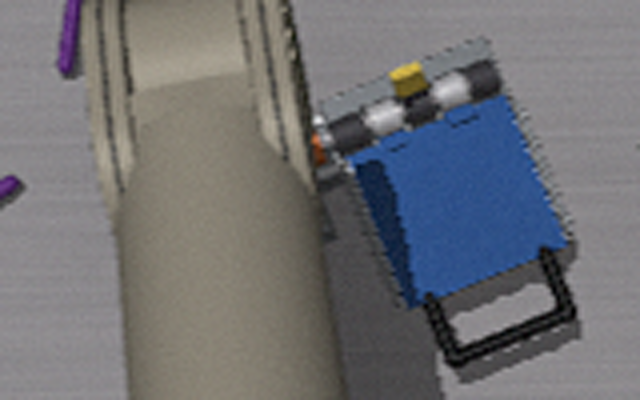

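Emit:
servo_tool(motion=[[[-0.02,0.12,0,-0.1,0,0],[-0.02,0.1,0,-0.1,0,0],[0,0.08,0,0,0,0]]])

```text
clock: 6.25
position: [0.603, 0.1488, 0.2419]
ee_rot: [0.982, 0.191, 0.004, -0.006]
ft_force: [-6.5, 6.4, 4.4]
grip_width: -0.001
```

```bash
python3 - <<'E'
from c import *
loc()
E
```

```text
clock 6.25 tip in case [ 71.1 104.6  68.5] f case [-3.7  8.3  4.4] grip -0.001 z_tool [ 0.005  0.013 -1.   ] x ang 22.0 q [-0.58  0.47  0.34  1.67 -0.19  1.03  0.21]
```

Emit:
servo_tool(motion=[[[0,0.08,0,-0.1,0,0],[0,0.08,0,0,0,0]]])

```text
clock: 6.45
position: [0.6034, 0.1488, 0.2419]
ee_rot: [0.981, 0.195, 0.002, -0.006]
ft_force: [-6.5, 8.9, 5.0]
grip_width: 0.004
```

```bash
python3 - <<'E'
from c import *
loc()
E
```

```text
clock 6.45 tip in case [ 71.  104.5  68.5] f case [-2.8 10.7  5. ] grip 0.004 z_tool [ 0.002  0.013 -1.   ] x ang 22.5 q [-0.58  0.47  0.34  1.67 -0.19  1.03  0.22]
```

Emit:
servo_tool(motion=[[[0,0.2,0,0,0,-0.2],[0,0.2,0,0,0,-0.2]]])

```text
clock: 6.65
position: [0.6055, 0.1456, 0.2419]
ee_rot: [0.975, 0.22, -0.003, -0.016]
ft_force: [-22.8, 24.0, 16.8]
grip_width: 0.002
```

```bash
python3 - <<'E'
from c import *
loc()
E
```

```text
clock 6.65 tip in case [ 70.6 104.6  68.6] f case [-12.5  30.7  16.8] grip 0.002 z_tool [-0.013  0.031 -0.999] x ang 25.4 q [-0.55  0.47  0.32  1.66 -0.2   1.04  0.29]
```

Emit:
servo_tool(motion=[[[0,-0.25,0,0,0,0.3],[0,-0.3,-0.2,-0.3,-0.2,0.4],[0,0,-0.7,-0.2,-0.1,0],[-0.4,-0.2,-0.6,0,0,0],[-0.7,-0.2,0,0,0,0],[-0.7,-0.1,0,0,0,0],[0,0,0,0,0,0]]])

```text
clock: 7.35
position: [0.4983, 0.162, 0.3211]
ee_rot: [0.981, 0.192, -0.014, 0.011]
ft_force: [0.2, 0.4, 0.1]
grip_width: 0.002
```

```bash
python3 - <<'E'
from c import *
loc();grab("top","t6");grab("scene","s6");grab("wrist","w6")
plan(c2w(CP,(-18,157,88))[0],toolR(CP[2]))
im=np.hstack([cv2.resize(cv2.imread("pics/t6.png")[155:255,220:360],None,fx=3.4,fy=3.4,interpolation=2),cv2.resize(cv2.imread("pics/s6.png")[170:270,270:390],(312,340))[:,:]])
cv2.imwrite("pics/ts6.png",im)
E
```

```text
clock 7.35 tip in case [-28.4 150.6 147.8] f case [0.3 0.4 0.1] grip 0.002 z_tool [-0.023 -0.026 -0.999] x ang 22.2 q [-0.72  0.19  0.35  1.84 -0.05  1.16  0.03]
clock 7.5 tcp [0.5013 0.163  0.3212] target tcp [0.5017 0.1672 0.2614] f [-0.2 -0.5  0.1] grip 0.001
 world d mm [  0.3   4.2 -59.8]  in cur tool units [ 0.07 -0.09  1.19]  in target tool units [ 0.04 -0.08  1.2 ]  rot units(cur tool) [0.19 0.33 0.13]
```

View pics/ts6.png

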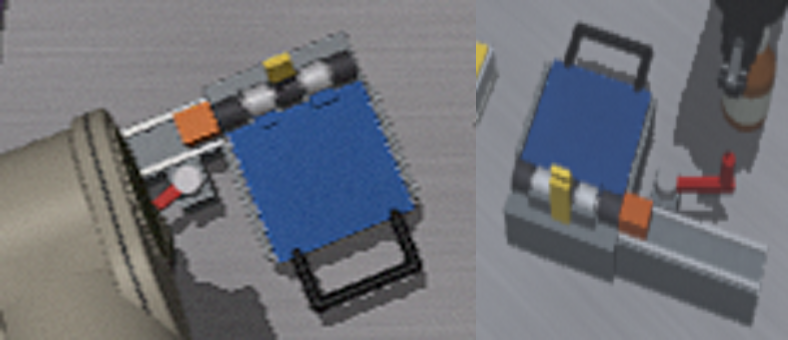

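View pics/w6.png

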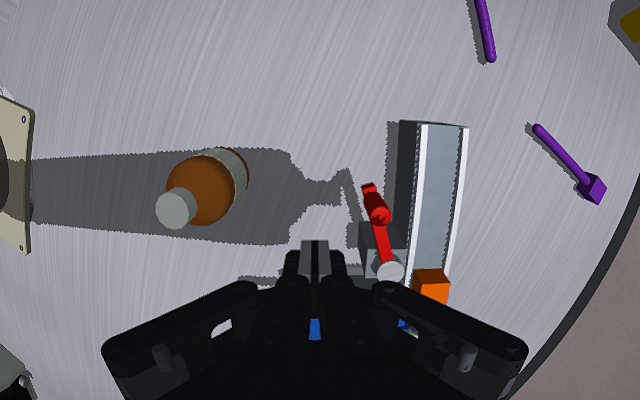

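Emit:
servo_tool(motion=[[[0,-0.05,0.5,0.2,0.35,0.1],[0,-0.05,0.5,0,0,0],[0,0,0.2,0,0,0],[0,0,0,0,0,0]]])

```text
clock: 7.9
position: [0.5027, 0.1671, 0.2594]
ee_rot: [0.982, 0.187, 0.002, 0.0]
ft_force: [-0.5, -0.5, 0.4]
grip_width: -0.001
```

```bash
python3 - <<'E'
from c import *
loc()
E
```

```text
clock 7.90 tip in case [-16.3 156.4  86. ] f case [-0.7 -0.3  0.4] grip -0.001 z_tool [ 0.005  0.001 -1.   ] x ang 21.6 q [-0.71  0.26  0.34  1.9  -0.1   1.    0.05]
```

Emit:
servo_tool(motion=[[[0.2,0.06,0,0,0,0],[0.2,-0.09,0,0,0,0],[0.2,-0.09,0,0,0,0],[0.25,-0.03,0,0,0,0],[0.25,-0.02,0,0,0,0],[0.25,0.06,0,0,0,0],[0.25,0.08,0,0,0,0]]])

```text
clock: 8.6
position: [0.5837, 0.203, 0.2638]
ee_rot: [0.982, 0.188, 0.004, -0.0]
ft_force: [-0.8, 0.3, 0.1]
grip_width: 0.001
```

```bash
python3 - <<'E'
from c import *
loc()
E
```

```text
clock 8.60 tip in case [ 72.9 160.1  90.4] f case [-0.6  0.6  0.1] grip 0.001 z_tool [ 0.008  0.002 -1.   ] x ang 21.7 q [-0.67  0.44  0.33  1.66 -0.16  1.06  0.09]
```

```bash
python3 - <<'E'
from c import *
grab("scene","s7")
cv2.imwrite("pics/s7c.png",cv2.resize(cv2.imread("pics/s7.png")[160:280,260:400],None,fx=5,fy=5,interpolation=2))
E
```

```text
(no output)
```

View pics/s7c.png

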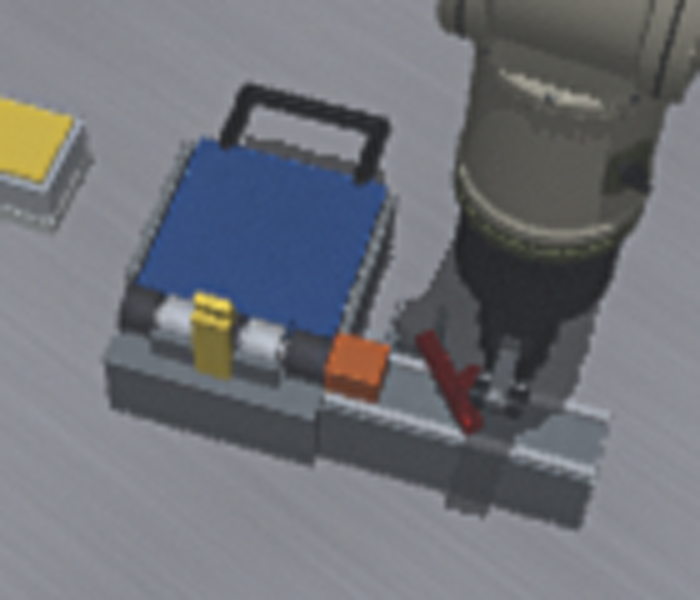

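Emit:
servo_tool(motion=[[[0.15,0.18,0.04,0,0,0],[0.15,0.2,0.02,0,0,0],[0.1,0.2,0,0,0,0],[0.05,0.2,0,0,0,0],[0,0.12,0,0,0,0],[0,0.1,0,0,0,0]]])

```text
clock: 9.25
position: [0.6256, 0.1725, 0.2616]
ee_rot: [0.981, 0.192, 0.003, -0.008]
ft_force: [-12.2, 15.5, 5.1]
grip_width: 0.002
```

```bash
python3 - <<'E'
from c import *
loc()
grab("scene","s8")
cv2.imwrite("pics/s8c.png",cv2.resize(cv2.imread("pics/s8.png")[160:280,260:400],None,fx=5,fy=5,interpolation=2))
E
```

```text
clock 9.25 tip in case [100.9 119.   88.3] f case [-5.7 18.9  5.1] grip 0.002 z_tool [ 0.003  0.017 -1.   ] x ang 22.2 q [-0.59  0.5   0.34  1.57 -0.2   1.09  0.19]
```

View pics/s8c.png

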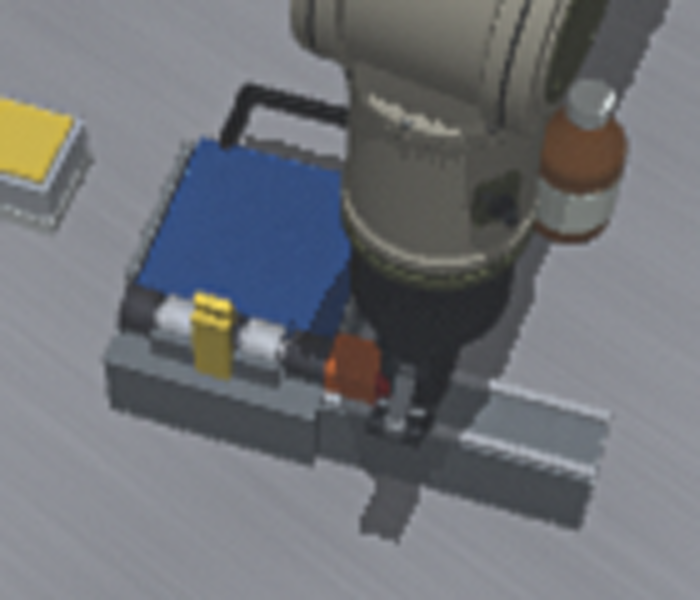

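Emit:
servo_tool(motion=[[[0,-0.3,0,-0.1,0,0],[0,-0.3,-0.4,-0.1,0,0],[-0.2,0,-0.8,0,0,0],[-0.7,0.5,-0.1,0,0,0],[-0.7,0.5,0,0,0,0],[-0.7,0.5,0,0,0,0],[-0.7,0.5,0,0,0,0],[-0.7,0.5,0,0,0,0],[-0.3,0.3,0,0,0,0],[0,0,0,0,0,0]]], jaw=147, force=30)

```text
clock: 10.3
position: [0.4755, -0.0136, 0.3285]
ee_rot: [0.981, 0.192, 0.007, 0.001]
ft_force: [0.8, 0.6, -0.9]
grip_width: 0.421
```

```bash
python3 - <<'E'
from c import *
loc()
plan(c2w(CP,(-99,0,64))[0],toolR(CP[2]),.155)
grab("scene","s9");grab("wrist","w9");grab("top","t9")
cv2.imwrite("pics/s9c.png",cv2.resize(cv2.imread("pics/s9.png")[160:280,260:400],None,fx=5,fy=5,interpolation=2))
cv2.imwrite("pics/t9c.png",cv2.resize(cv2.imread("pics/t9.png")[155:255,220:360],None,fx=5,fy=5,interpolation=2))
E
```

```text
clock 10.30 tip in case [-106.3   -2.5  155.1] f case [ 1.   0.2 -0.9] grip 0.421 z_tool [ 0.014  0.    -1.   ] x ang 22.1 q [-0.51  0.05  0.46  1.97 -0.02  1.12  0.34]
clock 10.3 tcp [ 0.4755 -0.0136  0.3285] target tcp [ 0.4839 -0.0086  0.219 ] f [ 0.8  0.6 -0.9] grip 0.421
 world d mm [   8.4    5.  -109.5]  in cur tool units [ 0.16 -0.04  2.19]  in target tool units [ 0.19 -0.03  2.19]  rot units(cur tool) [ 0.06 -0.15  0.11]
```

View pics/s9c.png

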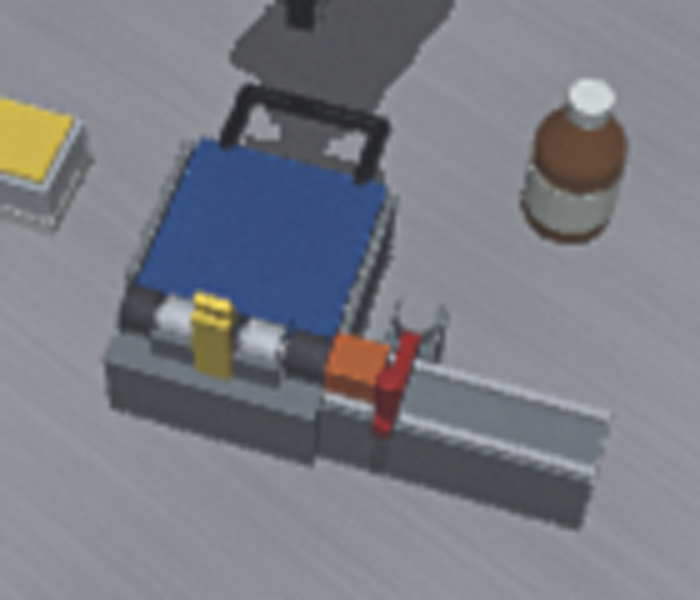

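View pics/w9.png

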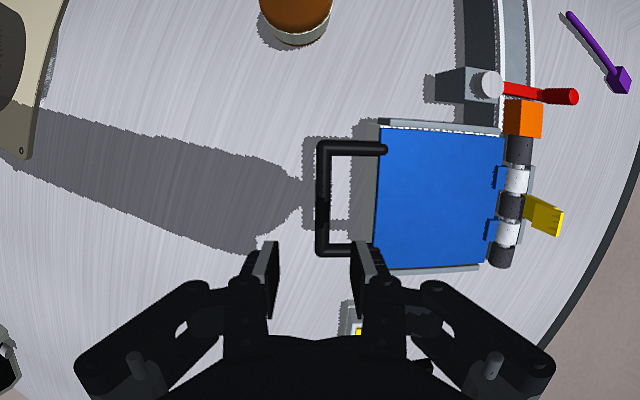

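View pics/t9c.png

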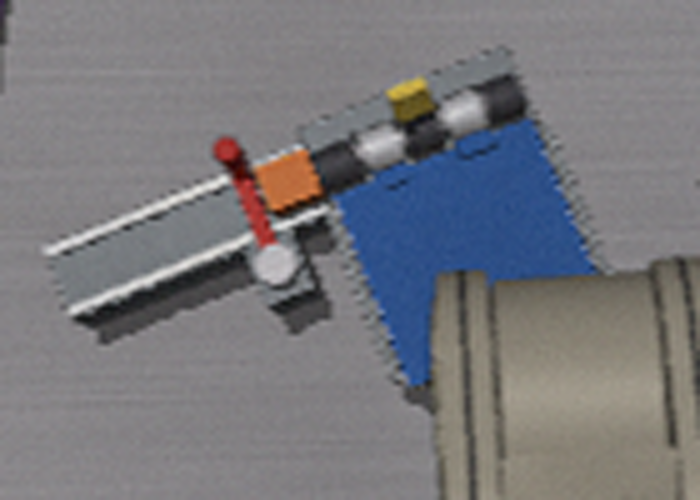

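```bash
python3 - <<'E'
from c import *
W=load("w9");S=load("s9")
for n,P in dict(post=(94,100,114),post13=(32+62*np.sin(1.35),100+62*np.cos(1.35),114),hd=(70,77,86),hp=(-99,42,66),hn=(-99,-42,66),lrp=(56,58.5,68)).items(): 
    b=proj(S,c2w(CP,P))[0]
    print(n,np.round(proj(W,c2w(CP,P),True)[0],1),"s9c",np.round((b-[260,160])*5))
E
```

```text
post [574.1  97.9] s9c [384. 373.]
post13 [573.4  80.6] s9c [410. 377.]
hd [530.7 120.2] s9c [353. 351.]
hp [323.1 148.8] s9c [376. 122.]
hn [321.1 251. ] s9c [244.  88.]
lrp [504.3 138.3] s9c [327. 338.]
```

Emit:
servo_tool(motion=[[[0.08,-0.02,0.6,0,-0.15,0.1],[0.08,-0.02,0.7,0,0,0],[0.02,0,0.6,0,0,0],[0,0,0.3,0,0,0],[0,0,0,0,0,0]]])

```text
clock: 10.95
position: [0.4891, 0.0024, 0.2151]
ee_rot: [0.981, 0.195, 0.002, 0.003]
ft_force: [-0.6, -0.1, -0.3]
grip_width: 0.426
```

```bash
python3 - <<'E'
from c import *
loc()
plan(c2w(CP,(-99,0,64))[0],toolR(CP[2]),.155)
grab("wrist","w10")
E
```

```text
clock 10.95 tip in case [-89.4   7.2  41.7] f case [-0.6  0.1 -0.3] grip 0.426 z_tool [ 0.006 -0.005 -1.   ] x ang 22.4 q [-0.5   0.25  0.44  2.04 -0.13  0.88  0.41]
clock 10.95 tcp [0.4891 0.0024 0.2151] target tcp [ 0.4839 -0.0086  0.219 ] f [-0.6 -0.1 -0.3] grip 0.426
 world d mm [ -5.2 -11.    3.9]  in cur tool units [-0.18  0.16 -0.08]  in target tool units [-0.18  0.17 -0.08]  rot units(cur tool) [ 0.07 -0.04  0.19]
```

View pics/w10.png

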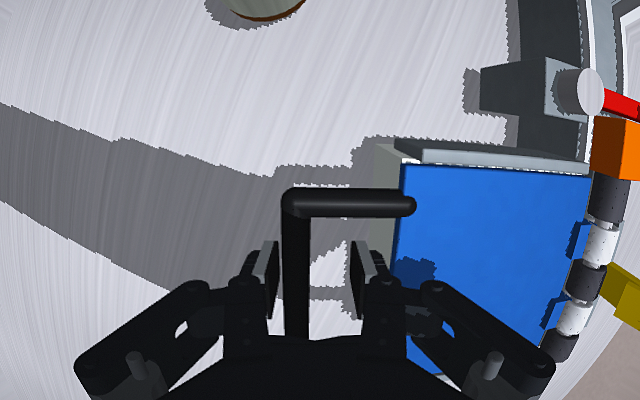

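Emit:
servo_tool(motion=[[[-0.17,0.16,-0.06,0,0,0.1],[0,0,0,0,0,0]]])

```text
clock: 11.2
position: [0.4853, -0.0081, 0.2207]
ee_rot: [0.982, 0.191, 0.004, 0.003]
ft_force: [-0.6, 0.4, -0.3]
grip_width: 0.426
```

Emit:
servo_tool(motion=[[[0,0,0,0,0,0],[0,0,0,0,0,0],[0,0,0,0,0,0],[0,0,0,0,0,0],[0,0,0,0,0,0]]], jaw=255, force=25)

```text
clock: 11.7
position: [0.4845, -0.0093, 0.2227]
ee_rot: [0.982, 0.19, 0.004, 0.003]
ft_force: [-0.5, -0.7, -0.2]
grip_width: 0.127
```

```bash
python3 - <<'E'
from c import *
tc=loc()
# arc plan: bar offset rel hinge
for ph in range(0,110,12):
    a=np.radians(ph); x=-169*np.cos(a)-9*np.sin(a); z=169*np.sin(a)-9*np.cos(a); 
    print(ph,round(x+70,1),round(z+73,1), end=' | ')
E
```

```text
clock 11.70 tip in case [-97.6  -2.   49.3] f case [-0.7 -0.4 -0.2] grip 0.127 z_tool [ 0.008 -0.004 -1.   ] x ang 21.9 q [-0.49  0.23  0.45  2.04 -0.12  0.89  0.41]
0 -99.0 64.0 | 12 -97.2 99.3 | 24 -88.0 133.5 | 36 -72.0 165.1 | 48 -49.8 192.6 | 60 -22.3 214.9 | 72 9.2 230.9 | 84 43.4 240.1 | 96 78.7 242.0 | 108 113.7 236.5 |
```

Emit:
servo_tool(motion=[[[0,0,-0.3,0,0,0],[0.04,0,-0.35,0,0,0],[0.08,0,-0.34,0,0,0],[0.1,0,-0.34,0,0,0]]])

```text
clock: 12.1
position: [0.4931, -0.0046, 0.2889]
ee_rot: [0.982, 0.19, 0.001, 0.003]
ft_force: [1.5, -0.1, -3.1]
grip_width: 0.124
```

```bash
python3 - <<'E'
from c import *
tc=loc()
grab("scene","s11")
cv2.imwrite("pics/s11c.png",cv2.resize(cv2.imread("pics/s11.png")[140:280,260:400],None,fx=4,fy=4,interpolation=2))
E
```

```text
clock 12.10 tip in case [-88.7  -0.6 115.5] f case [ 1.4 -0.6 -3.1] grip 0.124 z_tool [ 0.003 -0.005 -1.   ] x ang 21.9 q [-0.51  0.14  0.46  1.97 -0.07  1.04  0.36]
```

View pics/s11c.png

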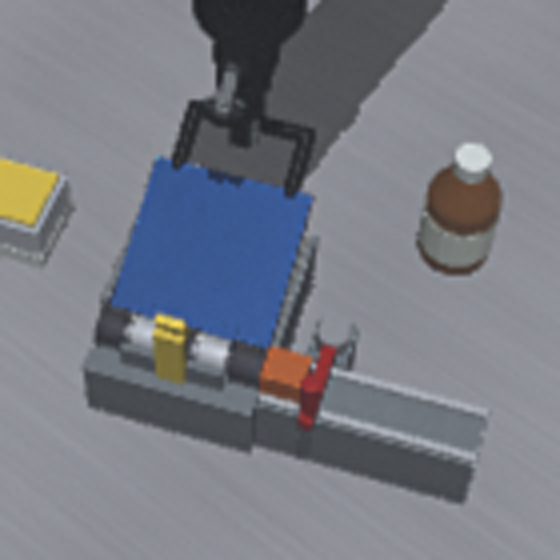

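Emit:
servo_tool(motion=[[[0.15,0,-0.33,0,0,0],[0.17,0,-0.3,0,0,0],[0.2,0,-0.29,0,0,0],[0.23,0,-0.26,0,0,0],[0.26,0,-0.24,0,0,0],[0.29,0,-0.2,0,0,0],[0.31,0,-0.17,0,0,0]]])

```text
clock: 12.85
position: [0.5683, 0.0257, 0.3813]
ee_rot: [0.982, 0.19, -0.0, 0.003]
ft_force: [-5.3, -1.4, 5.1]
grip_width: 0.129
```

```bash
python3 - <<'E'
from c import *
tc=loc(); x,z=tc[0]-70,tc[2]+14.7-73; print("r",np.hypot(x,z),"phi",np.degrees(np.arctan2(z,-x))+3)
E
```

```text
clock 12.85 tip in case [ -8.2   0.  207.9] f case [-5.4  0.6  5.1] grip 0.129 z_tool [ 0.    -0.005 -1.   ] x ang 21.9 q [-0.52  0.23  0.46  1.67 -0.1   1.27  0.34]
r 168.78787444363303 phi 65.40719609449664
```

Emit:
servo_tool(motion=[[[0.32,0,-0.14,0,0,0],[0.33,0,-0.12,0,0,0],[0.34,0,-0.08,0,0,0],[0.35,0,-0.05,0,0,0],[0.3,0,-0.02,0,0,0]]])

```text
clock: 13.35
position: [0.6471, 0.0563, 0.4026]
ee_rot: [0.982, 0.19, -0.001, 0.003]
ft_force: [-1.7, -0.8, 2.6]
grip_width: 0.133
```

```bash
python3 - <<'E'
from c import *
tc=loc(); x,z=tc[0]-70,tc[2]+14.7-73; print("r",np.hypot(x,z),"phi",np.degrees(np.arctan2(z,-x))+3)
E
```

```text
clock 13.35 tip in case [ 76.2  -0.4 229.2] f case [-1.9 -0.1  2.6] grip 0.133 z_tool [-0.    -0.006 -1.   ] x ang 21.9 q [-0.49  0.41  0.45  1.41 -0.17  1.36  0.35]
r 171.04411316119015 phi 95.092404210961
```

Emit:
servo_tool(motion=[[[0.2,0,0.01,0,0,0],[0.2,0,0.03,0,0,0],[0.18,0,0.04,0,0,0]]])

```text
clock: 13.65
position: [0.6762, 0.0681, 0.3979]
ee_rot: [0.982, 0.19, -0.0, 0.003]
ft_force: [-1.6, 0.3, 2.1]
grip_width: 0.128
```

```bash
python3 - <<'E'
from c import *
tc=loc(); x,z=tc[0]-70,tc[2]+14.7-73; print("r",np.hypot(x,z),"phi",np.degrees(np.arctan2(z,-x))+3)
E
```

```text
clock 13.65 tip in case [ 1.077e+02 -1.000e-01  2.245e+02] f case [-1.4  0.8  2.1] grip 0.128 z_tool [ 0.001 -0.006 -1.   ] x ang 21.9 q [-0.48  0.48  0.45  1.33 -0.2   1.38  0.35]
r 170.39953957033012 phi 105.78925292190975
```

Contact with the stop should come near x 114; I'll go on gently.

Emit:
servo_tool(motion=[[[0.1,0,0.03,0,0,0],[0.08,0,0.02,0,0,0],[0.05,0,0.02,0,0,0]]])

```text
clock: 13.95
position: [0.688, 0.0727, 0.3936]
ee_rot: [0.982, 0.19, -0.0, 0.003]
ft_force: [-1.6, -2.2, 5.0]
grip_width: 0.126
```

```bash
python3 - <<'E'
from c import *
tc=loc(); x,z=tc[0]-70,tc[2]+14.7-73; print("r",np.hypot(x,z),"phi",np.degrees(np.arctan2(z,-x))+3)
grab("scene","s12")
cv2.imwrite("pics/s12c.png",cv2.resize(cv2.imread("pics/s12.png")[120:280,240:420],None,fx=4,fy=4,interpolation=2))
E
```

```text
clock 13.95 tip in case [120.4  -0.3 220.2] f case [-2.3 -1.4  5. ] grip 0.126 z_tool [ 0.    -0.006 -1.   ] x ang 21.9 q [-0.47  0.51  0.44  1.29 -0.21  1.38  0.35]
r 169.53708703033652 phi 110.28202103282948
```

View pics/s12c.png

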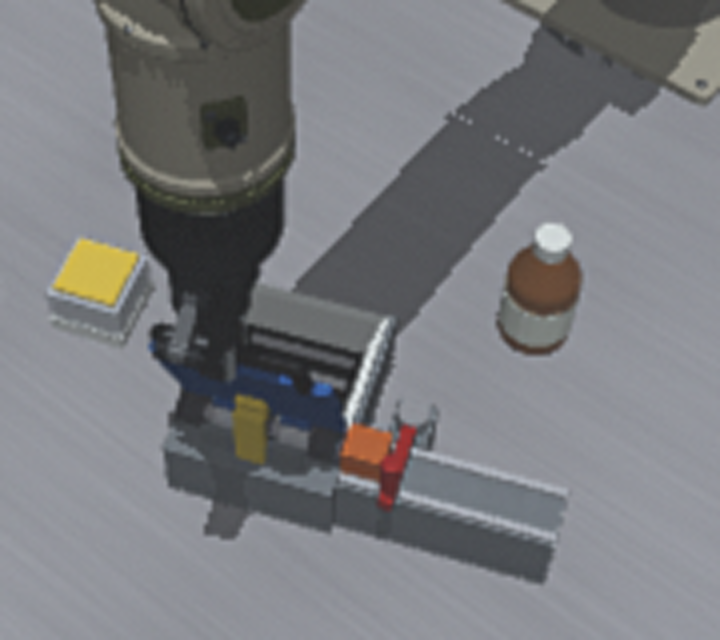

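Emit:
servo_tool(motion=[[[0.1,0,0.03,0,0,0],[0.1,0,0.03,0,0,0]]])

```text
clock: 14.2
position: [0.6944, 0.0743, 0.3919]
ee_rot: [0.982, 0.189, -0.006, 0.003]
ft_force: [-37.5, -6.2, 28.2]
grip_width: 0.129
```

```bash
python3 - <<'E'
from c import *
tc=loc(); x,z=tc[0]-70,tc[2]+14.7-73; print("r",np.hypot(x,z),"phi",np.degrees(np.arctan2(z,-x))+3)
E
```

```text
clock 14.20 tip in case [124.9  -0.7 218.5] f case [-37.1   7.9  28.2] grip 0.129 z_tool [-0.012 -0.008 -1.   ] x ang 21.8 q [-0.46  0.53  0.44  1.27 -0.21  1.4   0.34]
r 169.30449635519858 phi 111.90718438458805
```

Emit:
servo_tool(motion=[[[-0.07,0,-0.02,0,0,0],[0,0,0,0,0,0]]])

```text
clock: 14.4
position: [0.6907, 0.0727, 0.3933]
ee_rot: [0.982, 0.189, -0.007, 0.002]
ft_force: [0.2, 1.4, -0.2]
grip_width: 0.128
```

```bash
python3 - <<'E'
from c import *
loc()
E
```

```text
clock 14.40 tip in case [120.6  -0.6 219.9] f case [ 0.7  1.3 -0.2] grip 0.128 z_tool [-0.013 -0.007 -1.   ] x ang 21.7 q [-0.47  0.52  0.44  1.28 -0.21  1.4   0.34]
```

Emit:
servo_tool(motion=[[[0,0,0,0,0,0],[0,0,0,0,0,0],[0,0,0,0,0,0],[0,0,0,0,0,0],[0,0,0,0,0,0]]], jaw=130)

```text
clock: 14.9
position: [0.6911, 0.0736, 0.3921]
ee_rot: [0.982, 0.189, -0.007, 0.002]
ft_force: [0.4, 0.4, -0.7]
grip_width: 0.492
```

Emit:
servo_tool(motion=[[[0,0,-0.3,0,0,0],[0,0,-0.6,0,0,0],[0,0,-0.8,0,0,0],[-0.3,0,-0.8,0,0,0],[-0.8,0,0,0,0,0],[-0.8,0,0,0,0,0],[-0.8,0,0,0,0,0],[-0.8,0,0,0,0,0],[-0.6,0.4,0,0,0,0],[0,0.5,0,0,0,0],[0,0,0,0,0,0]]])

```text
clock: 16.0
position: [0.5111, -0.0489, 0.5373]
ee_rot: [0.982, 0.189, -0.0, 0.002]
ft_force: [0.9, 0.3, -0.0]
grip_width: 0.491
```

```bash
python3 - <<'E'
from c import *
loc()
grab("scene","s13");grab("top","t13")
cv2.imwrite("pics/s13c.png",cv2.resize(cv2.imread("pics/s13.png")[120:280,200:400],None,fx=4,fy=3.7,interpolation=2)[:, :800])
cv2.imwrite("pics/t13c.png",cv2.resize(cv2.imread("pics/t13.png")[130:290,220:430],None,fx=3.7,fy=3.7,interpolation=2))
E
```

```text
clock 16.00 tip in case [-88.6 -48.  363.9] f case [ 1.  -0.1 -0. ] grip 0.491 z_tool [ 0.    -0.003 -1.   ] x ang 21.8 q [-0.5   0.03  0.52  1.55 -0.01  1.57  0.4 ]
```

View pics/s13c.png

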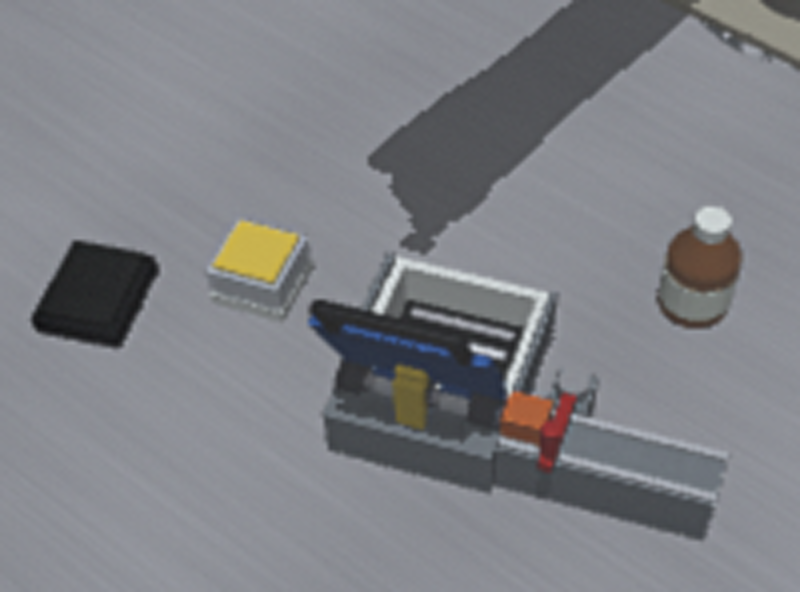

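View pics/t13c.png

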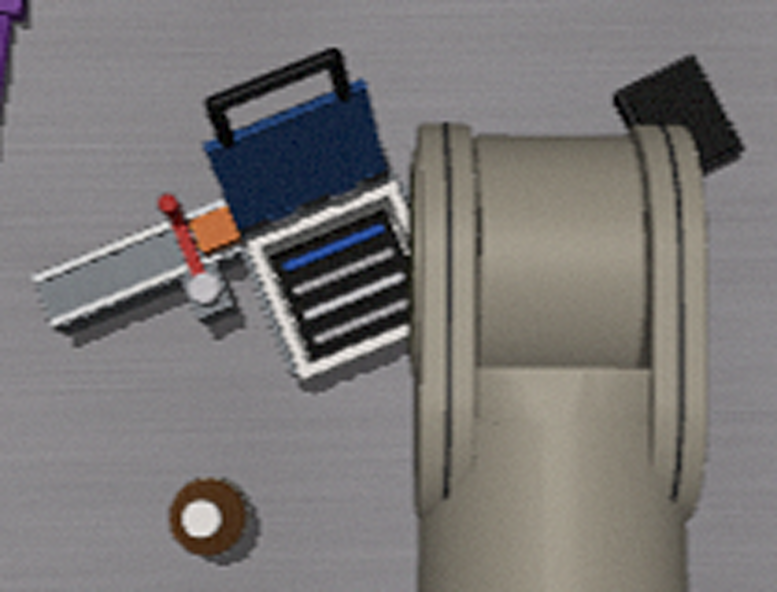

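```bash
python3 - <<'E'
from workcell import order
print(order.hand_in())
E
```

```text
the job is handed in; nothing more can be done
None
```

The job is handed in at about 16 s of robot time, out of the 67 s allowed. All steps were done in the order asked:

- **Lid home:** I pushed the lid back by its handle until it met the fence at about 45 N. The picture afterwards showed the knuckles in one line.
- **Pin:** I pushed the pin in until it stopped dead. It did not move further at about 30 N, with the head flush against the outer knuckle in the pictures.
- **Keeper:** I swung it to its end stop, at about 19 N. In the pictures its post sits where 1.57 rad puts it, across behind the head.
- **Lid open:** I lifted the lid by its handle with low forces until it pressed on the yellow stop at about 37 N, then eased off and released it. After I backed the arm away, it stayed leaning back.

**Last checks:** the final scene and top pictures show the lid open on the stop, the pin and keeper in place, and the arm clear of everything. The bottle, tip box and pedal appear where they were, and the arm never touched them or the purple pins.

**Small disagreements:**
- My pose estimate put the lid at about 110 to 112 degrees rather than 108. The difference is within the measurement error and the hinge play.
- The pin head appeared about 6 px off my prediction in one wrist picture. I did not chase this, because the firm stop and the keeper passing behind the head both say it is home.

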